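Swing a lever blank onto its stop and wedge it for laser marking

TASK

Swing the aluminium lever blank about its pivot pin by pushing its free end until it bears on the tip of the stop screw, leaning on it there with about 7 newtons; back off, then slide the wedge in behind the free end, again leaning with about 7 newtons, so that the blank is left clamped tight against the screw, and let go. Go gently: the screw is finely set and must never be loaded with more than 11 newtons, and leave the bottle, the tube and the screwdriver where they are.

Things in the scene. Friction and masses are not known exactly. Their poses are not given: they have to be found in the camera images.
- fixture: (All sizes here in mm.) Perforated aluminium plate, 260 (x) by 400 (y) by 12 thick, fixed to the table; carries pin, stop and wedge. Origin: centre of its underside. Its top is 12 above the table. Its place and yaw (up to 0.3 rad) differ each time.
- pivot_pin (a point): Where the axis of the fixed upright pivot pin (10 diameter, capped by a head 20 across, top 32.5 above the table) meets the plate's top; at (20, 150, 12) in the fixture's frame. Axes as the fixture's.
- lever_blank: Flat aluminium bar 30 wide, 12 thick, 0.16 to 0.26 kg, flat on the plate, its 12 hole loose over the pin, under the pin's head. Origin: hole centre, underside; x runs along the bar to the free end. Starts swung 0.35 to 0.65 rad towards fixture -x; swing it towards +x. Home: its x along fixture -y, within 0.03 rad (exactly where depends on the screw). Friction takes 0.5 to 3 N of a push.
- free_end (a point): Centre of the blank's half-round free end (radius 15), at mid thickness: (200, 0, 6) in the blank's frame, so the blank reaches 215 from the pin.
- stop: Fixed steel post 30 by 36, 34 high. Origin: under its centre, at (75, -15, 12) in the fixture's frame. Its set screw (round tip, radius 5, 7 above the plate) points to fixture -x and meets the blank's edge 165 from the pin. It is set differently each time: tip at fixture x = 31 to 39, not measured (35 is blank straight). It does not give.
- wedge (a joint): Travel (m) of the steel wedge, towards fixture +y: 0 to 0.004 at the start, at most 0.095. It lies beyond the free end, clear of the swing. Its 15 degree nose (tip at fixture (-4, -79) at travel 0) goes in on the -x side of the free end and presses it to the screw, tight at 0.037 to 0.085. Friction 1.5 N; stays where left, self-locking.
- wedge_tab (a point): Middle of the top edge of the flat outer (-y) face of the wedge's upright push tab; at travel 0 at (-2, -173, 51) in the fixture's frame, axes as the fixture's. The face is 30 wide along x and runs down to near the plate; the tab is 12 thick, to +y. Guide rails 10 high flank the wedge at x = -28 and 24.
- bottle: Small white plastic bottle, 44 across, 85 tall, standing beside the plate; origin under its centre. Leave alone.
- tube: Aluminium tube standing on end, 48 outside, 100 tall, beside the plate; origin under its centre. Leave alone.
- screwdriver: Screwdriver 170 long lying along its x on the table beside the plate; origin under its centre. Leave alone.
There are look-alikes about, which are no part of the job. Leave any blue or turquoise look-alike of the lever_blank alone.

How it is judged:
By the outcome, as a careful person would: the job done as asked, in the order asked, and still so for the second after the job is handed in, with the robot touching nothing.
It also fails if it takes over 67 s, if anything falls off the work surface, if the arm or the gripper's body presses on something with over 40 N, if the wrist force passes 120 N, or if a joint passes its speed limit or range.

ROBOT

A 6-joint arm with a two-finger parallel gripper is mounted at the origin on the work surface. World frame = base frame: x ahead of the robot, y to its left, z up, the work surface at z = 0. Lengths are in mm, angles in degrees, forces in N, time in s.
With the tool pointing down it reaches from about 350 to 850 mm from the base axis. Payload 8.1 kg.
Tool frame: the origin (TCP) lies midway between the tips of the shut fingers; the grasp point (between the pads) lies grip_depth behind it (grip_depth is the distance from the TCP to the grasp point, in mm); z points along the fingers, y is the line along which they close (so a half turn about z gives the same grasp; the last joint's range is limited). The gripper opens to 93 mm and grips with 3 to 60 N. Pads are 15 mm wide; open, the fingers measure 128 mm over their backs; the gripper's body (75 mm by 188 mm) begins 65 mm behind the grasp point.
Start: joints at [67.701, 7.471, 85.268, -0, 87.261, -4.893], TCP at [179.467, 572.535, 182.835] pointing down, gripper open.
Joint ranges: [-169.43, 169.43], [-51.17, 129.36], [1.28, 143.12], [-76.62, 256.62], [0, 156.53], [-152.29, 152.29]. Speed limits (degrees/s): [136.94, 136.94, 159.86, 180, 180, 180].

INTERFACE

Orientations are given as [roll, pitch, yaw] about the fixed x, y, z axes, in that order (R = Rz(yaw) Ry(pitch) Rx(roll)).
In Python, from plant import state, snapshot, camera_params, hand_in, cut_out, grip_depth gives the robot as it stands. The module is installed in compiled form; this text tells all that it offers.
- The arm moves only by the tool move_arm, never from a script. Its arguments are lists of equal length, an entry for each row: "dp": the shift along the tool's x, y, z as a fraction of full scale, a list of three; "turn": the turn about the tool's z as a fraction of full scale. In form: {"dp": [[tx, ty, tz], ...], "turn": [turn, ...]}. A call has exactly 5 rows; each row is the pose to reach, as a shift and turn from the pose commanded when the call began, along the tool's axes at that moment, turning the shorter way round; what a row does not reach only later rows make up. Full scale, the value 1, is 20 cm for a shift and 180 degrees for a turn. A row lasts 1/12 s, in which the tool goes at most 41.7 mm and 7.16 degrees, less where a joint would pass 70% of its speed; a pose out of reach is approached as far as the arm can. A call with a number of a shift or a turn outside -1 to 1 is refused whole. A call with a gripper value outside its range is refused whole. "jaw" is the opening, from 0 (shut) to 1 (fully open), set as the call begins (left out, the last holds). The fingers move at their own pace and stop on an object; "force" is the grip in N (left out, the last holds). Time passes only in rows, so rows that repeat a pose let the fingers close, or fill a call up. It gives the time, the measured TCP pose, the force, the opening and the grip force at its end, in the units of the state.
- state(): the state, without advancing time (a new reading comes with each control period).
- snapshot(name): name is "side" or "top" or "wrist"; returns (picture, depth): 420x560x3 uint8, red, green, blue; 420x560 float32, mm along the optical axis (not along the pixel's ray), 0 where there is no reading.
- camera_params(name): a dict with "K" (3x3 intrinsics, pixels), "rvec" (rotation vector, rad) and "tvec" (3), from world to camera coordinates, as OpenCV has them. Camera axes: x right, y down, z forward; pixel columns grow to the right and rows downward; lengths in mm; the calibration is good to about 2 mm. A picture is of the moment at which its call begins: read the wrist's pose just before it. camera_params takes no time and is no camera call; for the wrist camera it gives the pose at the moment of the call.
- hand_in(): hands the job in; it is judged then, once.
Trained networks look in the newest picture that a camera, given by its name, has taken for a name from the list of things; names that differ only in an ending like _2 or _b are one class to them, and where a whole thing is asked for, a point or a joint stands for the part that bears it (a point fixed in the world has none). Each returns a list of dicts, best first, with "p" (0 to 1); they miss things now and then, are a little off and sometimes report something else, mostly with a low value. They report only what shows in the picture. A call takes as long as a camera call. They do not tell look-alikes from the thing itself.
- cut_out(camera, name): "pixels" (420x560 bool, what is visible of it) and "extent" ([left, top, right, bottom] in pixels, round what is visible of it).
The state is a dict: "time_s": time; "joint_positions": joint angles; "qd": joint speeds; "effort": joint torques, N m; "eef_pos": TCP position; "orientation": TCP orientation; "contact_force": force on the tool from outside, world axes, zero at the start; "torque": the same for the moment, N m; "gripper_width": finger opening in mm; "gripper_force": force on a finger pad.
Only numpy, scipy, OpenCV 4.12 (cv2) and the standard library are available. Lean on these libraries where they do the work, as an engineer would, in place of code of your own. Each camera call takes 0.05 s, during which the arm holds its last target. There are 200 camera calls.

## Working session

There is one attempt and no reset: what is moved stays moved. The work goes in short steps, Python scripts to look and compute and a tool call to move; the robot and the scene stay as the last step left them, time stands still between calls to the robot, and variables do not carry over. Pictures are saved under pics/ and viewed, at most 13 in all, crops included, and the job is handed in when it is done.

Besides the shell and the picture viewer there is one more tool, called after ">>>" by a JSON object that holds its "op" and its "data", one argument or row to a line. move_arm: Moves the arm, as the interface text tells. Shift numbers are shares of 20 cm and turn numbers shares of 180 degrees, none past 1 either way. Its arguments: {"type":"object","properties":{"dp":{"type":"array"},"turn":{"type":"array"},"jaw":{"type":"number"},"force":{"type":"number"}},"required":["dp","turn"]}

```bash
mkdir -p pics; cat > h.py <<'E'
import numpy as np, cv2
from plant import *
def cam(n):
    c=camera_params(n); K=np.array(c["K"],float).reshape(3,3); R=cv2.Rodrigues(np.array(c["rvec"],float))[0]; t=np.array(c["tvec"],float).ravel(); return K,R,t
def cloud(d,c):
    K,R,t=c; v,u=np.mgrid[:d.shape[0],:d.shape[1]]
    p=np.stack([(u-K[0,2])/K[0,0]*d,(v-K[1,2])/K[1,1]*d,d],-1)
    return (p-t)@R
def proj(P,c):
    K,R,t=c; q=(np.atleast_2d(P)@R.T+t)@K.T; return q[:,:2]/q[:,2:]
def save(n,rgb): cv2.imwrite(n,rgb[...,::-1])
E
python3 - <<'E'
from h import *
s=state(); print({k:np.round(v,2).tolist() for k,v in s.items()}, grip_depth)
for n in("top","side"):
    c=cam(n); r,d=snapshot(n); save(f"pics/{n}0.png",r); np.savez(f"{n}0.npz",r=r,d=d,K=c[0],R=c[1],t=c[2])
    P=cloud(d,c)
    for o in("fixture","lever_blank","stop","wedge","pivot_pin","bottle","tube","screwdriver"):
        try:
            for x in cut_out(n,o)[:3]:
                m=x["pixels"]&(d>0); print(n,o,round(x["p"],2),np.round(x["extent"]),np.round(np.median(P[m],0)),m.sum())
        except Exception as e: print(n,o,e)
E
```

```text
{'time_s': 0.0, 'joint_positions': [67.7, 7.52, 85.33, 0.0, 87.26, -4.89], 'qd': [-0.0, 0.05, -0.08, 0.02, 0.0, -0.01], 'effort': [0.0, -55.98, -49.18, 0.08, 0.04, -0.0], 'eef_pos': [179.23, 571.94, 181.78], 'orientation': [-179.9, -0.01, 162.59], 'contact_force': [-0.11, -0.47, -1.37], 'torque': [-0.0, 0.01, -0.03], 'gripper_force': 0.0, 'gripper_width': 93.38} 18.8
top fixture 0.79 [254. 188. 390. 281.] [550. -57.  13.] 10727
top fixture 0.54 [349. 228. 384. 245.] [ 536. -193.   29.] 249
top lever_blank 0.97 [269. 216. 344. 260.] [530.   9.  25.] 761
top lever_blank 0.94 [166. 142. 240. 170.] [787. 308.  12.] 722
top lever_blank 0.7 [ 95. 191. 100. 269.] [570. 638.  12.] 807
top stop 0.83 [323. 197. 340. 219.] [628. -66.  26.] 309
top stop 0.6 [155. 270. 173. 282.] [428. 424.  59.] 213
top wedge 0.78 [351. 231. 382. 244.] [ 536. -192.   29.] 253
top wedge 0.37 [253. 188. 394. 279.] [550. -57.  13.] 10822
top pivot_pin 0.89 [254. 187. 393. 278.] [550. -57.  13.] 10624
top bottle 0.59 [155. 270. 170. 283.] [426. 424.  61.] 185
top tube 0.6 [153. 207. 178. 230.] [584. 417.  71.] 243
top screwdriver 0.64 [448. 245. 463. 286.] [ 432. -435.   22.] 313
side fixture 0.91 [254. 179. 335. 245.] [551. -24.  12.] 3438
side lever_blank 0.93 [208. 239. 218. 286.] [786. 330.  11.] 393
side lever_blank 0.91 [219. 328. 296. 350.] [567. 646.  11.] 829
side lever_blank 0.77 [273. 203. 314. 234.] [533.  22.  22.] 363
side stop 0.69 [268. 191. 286. 211.] [625. -56.  24.] 151
side wedge 0.72 [307. 274. 321. 301.] [428. 446.  47.] 298
side pivot_pin 0.85 [250. 181. 331. 242.] [551. -21.  12.] 3643
side bottle 0.58 [309. 277. 321. 299.] [427. 447.  50.] 259
side tube 0.68 [261. 260. 274. 293.] [582. 432.  61.] 422
side screwdriver 0.72 [275. 200. 312. 237.] [534.  24.  22.] 374
side screwdriver 0.43 [317. 160. 340. 171.] [ 432. -428.   16.] 114
```

View pics/top0.png

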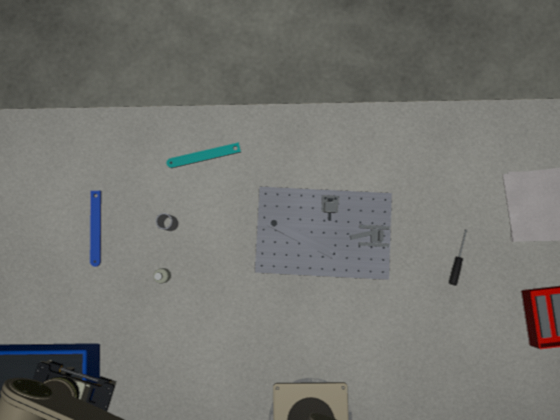

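View pics/side0.png

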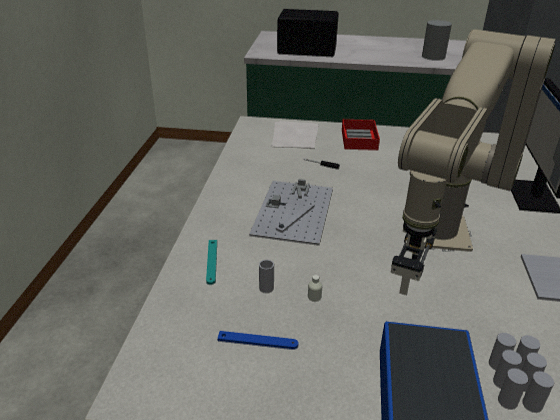

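The pictures show the grey bar on the perforated plate, pin at top (273,223), free end ≈(335,255). Post is at (330,205) and wedge at (370,236). The look-alikes are turquoise (205,156), blue (96,228) and the screwdriver at (457,260). The grey bar pinned on the plate is the one I want.

```bash
python3 - <<'E'
from h import *
z=np.load("top0.npz"); c=(z["K"],z["R"],z["t"]); P=cloud(z["d"],c); 
m=(z["d"]>0)&(abs(P[...,2]-12)<5); m[:180]=0;m[285:]=0;m[:,:245]=0;m[:,395:]=0
n,l,s,_=cv2.connectedComponentsWithStats(m.astype(np.uint8)); m=l==1+np.argmax(s[1:,4])
r=cv2.minAreaRect(P[m][:,:2].astype(np.float32)); print(r)
K,R,t=cam("wrist"); C=-R.T@t; print("wrist cam pos",C,"axis",R[2],"xaxis",R[0],K[0,0])
E
```

```text
((546.9321899414062, -48.4361572265625), (406.3551025390625, 266.92474365234375), 86.42708587646484)
wrist cam pos [115.47612694 593.26344924 384.76552222] axis [ 0.23429271 -0.07286256 -0.96943178] xaxis [2.98100392e-01 9.54534475e-01 3.02165545e-04] 352.63758805559536
```

>>> {"op": "move_arm", "data": {
  "dp": [
    [-0.13,-0.12,-0.03],
    [-0.26,-0.24,-0.06],
    [-0.4,-0.36,-0.06],
    [-0.53,-0.48,-0.06],
    [-0.66,-0.595,-0.06]
  ],
  "turn": [0,0,0,0,0],
  "jaw": 0,
  "force": 30
}}

```text
time_s: 1.32
eef_pos: [270.4, 418.1, 195.0]
orientation: [180.0, 0.0, 162.6]
contact_force: [1.2, -0.5, 0.3]
gripper_width: 64.2
gripper_force: 0.0
```

>>> {"op": "move_arm", "data": {
  "dp": [
    [-0.13,-0.12,-0.03],
    [-0.26,-0.24,-0.06],
    [-0.4,-0.36,-0.06],
    [-0.53,-0.48,-0.06],
    [-0.66,-0.595,-0.06]
  ],
  "turn": [0,0,0,0,0]
}}

```text
time_s: 1.73
eef_pos: [360.9, 264.9, 207.3]
orientation: [180.0, 0.0, 162.6]
contact_force: [0.8, -0.2, 0.3]
gripper_width: 31.1
gripper_force: 0.0
```

>>> {"op": "move_arm", "data": {
  "dp": [
    [-0.13,-0.12,-0.03],
    [-0.26,-0.24,-0.06],
    [-0.4,-0.36,-0.06],
    [-0.53,-0.48,-0.06],
    [-0.66,-0.595,-0.06]
  ],
  "turn": [0,0,0,0,0]
}}

```text
time_s: 2.15
eef_pos: [451.3, 111.6, 219.3]
orientation: [180.0, 0.1, 162.6]
contact_force: [0.4, 0.1, -0.3]
gripper_width: 1.0
gripper_force: 0.0
```

>>> {"op": "move_arm", "data": {
  "dp": [
    [-0.13,-0.12,-0.03],
    [-0.26,-0.24,-0.06],
    [-0.4,-0.36,-0.06],
    [-0.53,-0.48,-0.06],
    [-0.66,-0.595,-0.06]
  ],
  "turn": [-0.03,-0.06,-0.077,-0.077,-0.077]
}}

```text
time_s: 2.57
eef_pos: [541.7, -41.6, 231.1]
orientation: [-180.0, 0.0, 176.5]
contact_force: [-0.0, 0.1, 0.4]
gripper_width: 0.7
gripper_force: 0.0
```

>>> {"op": "move_arm", "data": {
  "dp": [
    [0,0,0],
    [0,0,0],
    [0,0,0],
    [0,0,0],
    [0,0,0]
  ],
  "turn": [0,0,0,0,0]
}}

```text
time_s: 2.98
eef_pos: [540.6, -38.5, 231.1]
orientation: [180.0, 0.0, 176.5]
contact_force: [-0.7, 0.8, 0.3]
gripper_width: 0.5
gripper_force: 0.0
```

```bash
python3 - <<'E'
from h import *
c=cam("wrist"); r,d=snapshot("wrist"); save("pics/w1.png",r); np.savez("w1.npz",r=r,d=d,K=c[0],R=c[1],t=c[2])
P=cloud(d,c)
x=cut_out("wrist","fixture")
for o in("fixture","lever_blank","stop","wedge","pivot_pin"):
    for x in cut_out("wrist",o)[:2]:
        m=x["pixels"]&(d>0); print(o,round(x["p"],2),np.round(x["extent"]),np.round(np.median(P[m],0),1),m.sum())
        if x["p"]>.5: np.save(f"m_{o}.npy",x["pixels"]); print(cv2.minAreaRect(P[m][:,:2].astype(np.float32)))
E
```

```text
fixture 0.69 [ 89.  67. 446. 283.] [521.  -61.9  12.2] 57814
((547.9603271484375, -51.57518005371094), (406.35455322265625, 259.169677734375), 86.59367370605469)
lever_blank 0.76 [227. 119. 410. 221.] [528.9   4.   24.1] 4933
((534.9075317382812, 12.612350463867188), (237.73104858398438, 33.124229431152344), 62.15916061401367)
lever_blank 0.75 [453. 332. 560. 373.] [798.  256.7  11.8] 2284
((701.0388793945312, 141.77706909179688), (423.6113586425781, 118.09686279296875), 50.4150390625)
stop 0.97 [235. 217. 277. 265.] [609.3 -70.8  24.7] 735
((588.44091796875, -66.71009826660156), (48.804344177246094, 116.76184844970703), 85.58814239501953)
wedge 0.93 [109. 169. 201. 202.] [ 537.6 -194.9   26.9] 1929
((540.058837890625, -173.72592163085938), (93.89592742919922, 37.80539321899414), 84.3614730834961)
pivot_pin 0.87 [ 90.  73. 448. 283.] [521.3 -61.8  12.2] 58171
((547.9332885742188, -49.64500427246094), (410.0453186035156, 259.34747314453125), 86.7408447265625)
```

View pics/w1.png

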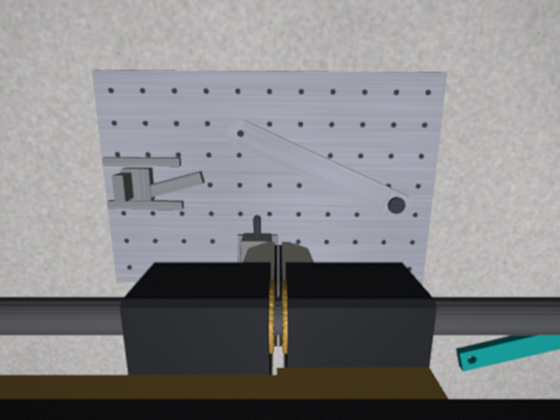

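The grey bar is at (240,131)–(397,205) under the pin head at (397,205). Wedge nose tip is at (203,178), tab ≈(122,186), screw tip (257,217). The turquoise look-alike is lower right at (510,350), off the plate.

```bash
cat >> h.py <<'E'
def plane(px,z,c):
    K,R,t=c; C=-R.T@t; r=np.array([(px[0]-K[0,2])/K[0,0],(px[1]-K[1,2])/K[1,1],1])@R
    return C+r*(z-C[2])/r[2]
E
python3 - <<'E'
from h import *
z=np.load("w1.npz"); c=(z["K"],z["R"],z["t"]); d=z["d"]; P=cloud(d,c)
g={n:plane(p,h,c) for n,p,h in(("cTL",(93,70),12),("cTR",(446,72),12),("pin",(397,205),32.5),("end hole",(240,131),24),("nose",(203,178),26),("screw",(257,216),24))}
for k,v in g.items(): print(k,np.round(v,1))
e=g["cTR"]-g["cTL"]; print("len",np.hypot(*e[:2]))
yaw=np.arctan2(-e[0],e[1]); ca,sa=np.cos(yaw),np.sin(yaw); A=np.array([[ca,-sa],[sa,ca]])
o1=(g["cTL"][:2]+g["cTR"][:2])/2+A@[130,0]; o2=g["pin"][:2]-A@[20,150]
print(np.degrees(yaw),o1,o2)
o=o2
for k,v in g.items(): print(k,np.round((v[:2]-o)@A,1))
m=np.load("m_wedge.npy")&(d>0); F=(P[m][:,:2]-o)@A; zz=P[m][:,2]
print("wedge F",F.min(0),F.max(0)); t=zz>45; print("tab",F[t].min(0),F[t].max(0),zz.max(),t.sum())
m=np.load("m_stop.npy")&(d>0); 
L=d>0; Q=P[L]; Q=Q[(abs(Q[:,2]-24)<3)]; F=(Q[:,:2]-o)@A; k=(abs(F[:,1]-50)<80)&(F[:,0]<15)&(F[:,0]>-110); print(cv2.minAreaRect(F[k].astype(np.float32)))
E
```

```text
cTL [ 407.6 -237.1   12. ]
cTR [433.1 157.6  12. ]
pin [578.4  99.5  32.5]
end hole [483.5 -77.3  24. ]
nose [ 534.2 -124.6   26. ]
screw [584.2 -65.4  24. ]
len 395.48877141977357
-3.699574208166807 [550.04022976 -48.11202717] [548.71763582 -48.85836568]
cTL [-128.7 -196.9]
cTR [-128.7  198.6]
pin [ 20. 150.]
end hole [-63.3 -32.5]
nose [ -9.6 -76.6]
screw [ 36.5 -14.2]
wedge F [ -20.18432306 -171.94636391] [ 17.82223252 -78.08755363]
tab [ -16.50733752 -171.94636391] [  14.22814328 -159.1154319 ] 53.41010861107244 352
((-24.5059814453125, 47.67060852050781), (182.41549682617188, 30.070878982543945), 65.83201599121094)
```

>>> {"op": "move_arm", "data": {
  "dp": [
    [0.1,-0.05,0.12],
    [0.22,-0.1,0.3],
    [0.35,-0.16,0.48],
    [0.48,-0.22,0.62],
    [0.48,-0.22,0.75]
  ],
  "turn": [0,0,0,0,0]
}}

```text
time_s: 3.75
eef_pos: [438.6, -78.2, 78.7]
orientation: [-180.0, -0.1, 176.4]
contact_force: [-0.6, 0.3, -0.3]
gripper_width: 0.3
gripper_force: 0.0
```

>>> {"op": "move_arm", "data": {
  "dp": [
    [0,0,0.1],
    [0,0,0.2],
    [0,0,0.28],
    [0,0,0.32],
    [0,0,0.32]
  ],
  "turn": [0,0,0,0,0]
}}

```text
time_s: 4.17
eef_pos: [440.7, -77.1, 15.0]
orientation: [180.0, -0.2, 176.5]
contact_force: [-0.8, -0.3, -0.8]
gripper_width: 0.6
gripper_force: 0.0
```

```bash
python3 - <<'E'
from h import *
s=state(); print(np.round(s["eef_pos"],1),s["contact_force"])
c=cam("wrist"); r,d=snapshot("wrist"); save("pics/w2.png",r)
E
```

```text
[440.7 -77.1  15. ] [-0.80393059 -0.26310962 -0.76154659]
```

View pics/w2.png

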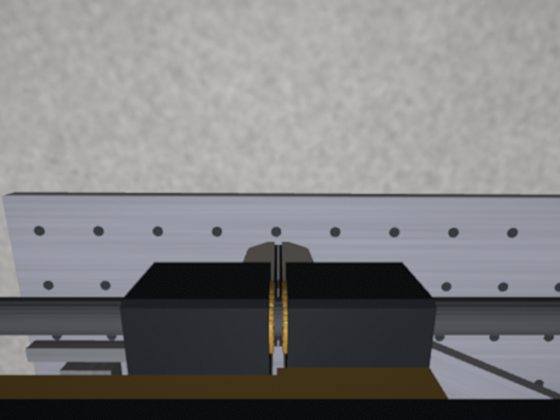

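The view shows the fingers over the plate's -x strip with the bar to their right (edge from (430,345)). The fingers touch nothing and are ready to push.

>>> {"op": "move_arm", "data": {
  "dp": [
    [-0.03,0,-0.008],
    [-0.06,0,-0.008],
    [-0.09,0,-0.008],
    [-0.12,0,-0.008],
    [-0.15,0,-0.008]
  ],
  "turn": [0,0,0,0,0]
}}

```text
time_s: 4.63
eef_pos: [473.6, -79.6, 19.1]
orientation: [-180.0, 0.1, 176.5]
contact_force: [0.1, -1.0, -0.2]
gripper_width: 0.5
gripper_force: 0.0
```

>>> {"op": "move_arm", "data": {
  "dp": [
    [-0.03,0,0],
    [-0.06,0,0],
    [-0.09,0,0],
    [-0.12,0,0],
    [-0.15,0,0]
  ],
  "turn": [0,0,0,0,0]
}}

```text
time_s: 5.05
eef_pos: [502.8, -81.3, 18.3]
orientation: [180.0, -0.0, 176.5]
contact_force: [-0.4, -0.1, 0.0]
gripper_width: 0.7
gripper_force: 0.0
```

>>> {"op": "move_arm", "data": {
  "dp": [
    [-0.02,0,0],
    [-0.04,0,0],
    [-0.06,0,0],
    [-0.08,0,0],
    [-0.09,0,0]
  ],
  "turn": [0,0,0,0,0]
}}

```text
time_s: 5.47
eef_pos: [520.7, -82.4, 18.5]
orientation: [180.0, 0.0, 176.5]
contact_force: [0.2, 0.4, 0.2]
gripper_width: 0.7
gripper_force: 0.0
```

```bash
python3 - <<'E'
from h import *
o=np.array([549,-48.7]);a=np.radians(-3.6);A=np.array([[np.cos(a),-np.sin(a)],[np.sin(a),np.cos(a)]])
print("tcp F",(np.array(state()["eef_pos"][:2])-o)@A)
w,dw=snapshot("wrist"); s,ds=snapshot("side"); cs=cam("side"); u,v=proj([[530,-40,20]],cs)[0].astype(int); print(u,v)
crop=cv2.resize(s[v-50:v+50,u-65:u+65],(520,400),interpolation=cv2.INTER_CUBIC)
save("pics/c3.png",np.vstack([cv2.resize(w[:,:],(520,390))[:200],crop]))
for x in range(12): print(np.round(state()["contact_force"],2)) if x==0 else None
E
```

```text
tcp F [-26.12757556 -35.43515007]
298 208
[-0.08  0.18  0.62]
```

View pics/c3.png

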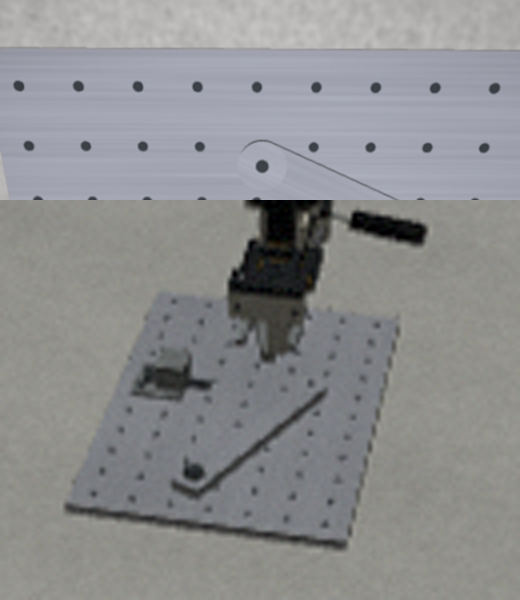

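```bash
python3 - <<'E'
from h import *
o=np.array([549,-48.7]);a=np.radians(-3.6);A=np.array([[np.cos(a),-np.sin(a)],[np.sin(a),np.cos(a)]])
c=cam("wrist"); w,d=snapshot("wrist"); P=cloud(d,c)
k=1/(520/560); e=plane((262*k,165*k),24,c); print("end hole F",(e[:2]-o)@A, state()["eef_pos"])
tc=np.array(state()["eef_pos"]); print("tcp px",proj([tc],c), "lever px", proj([[*(o+A@[-63,-32]),24]],c))
for v in range(236,275,6): print(v,[np.round(P[v,u],0).tolist() for u in (262,272,290)])
save("pics/c4.png",cv2.resize(w[150:300,180:380],(800,600)))
E
```

```text
end hole F [-61.93782034 -32.46868458] [520.23864593 -82.40503801  18.4142543 ]
tcp px [[276.7926842  234.43416184]] lever px [[282.99886749 175.81737149]]
236 [[523.0, -92.0, 13.0], [523.0, -86.0, 11.0], [524.0, -74.0, 13.0]]
242 [[527.0, -92.0, 11.0], [512.0, -84.0, 55.0], [528.0, -75.0, 13.0]]
248 [[512.0, -89.0, 63.0], [512.0, -84.0, 62.0], [513.0, -76.0, 63.0]]
254 [[511.0, -88.0, 72.0], [512.0, -84.0, 71.0], [512.0, -76.0, 72.0]]
260 [[512.0, -88.0, 78.0], [512.0, -84.0, 78.0], [513.0, -76.0, 77.0]]
266 [[485.0, -83.0, 146.0], [512.0, -84.0, 85.0], [486.0, -77.0, 146.0]]
272 [[485.0, -83.0, 149.0], [512.0, -84.0, 91.0], [486.0, -77.0, 149.0]]
```

View pics/c4.png

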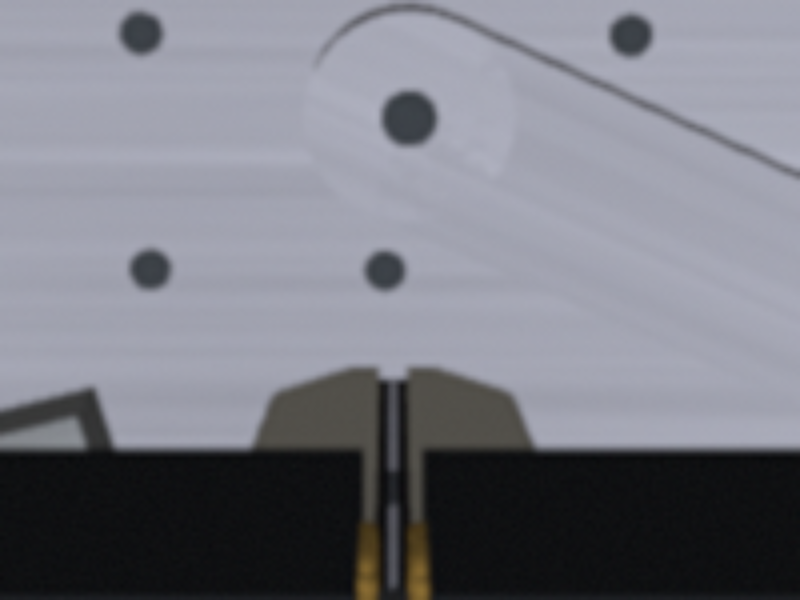

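```bash
python3 - <<'E'
from h import *
c=cam("side"); w,d=snapshot("side"); P=cloud(d,c)
tc=np.array(state()["eef_pos"]); print(proj([tc,tc+[0,0,35]],c))
m=(d>0)&(abs(P[...,0]-tc[0])<60)&(abs(P[...,1]-tc[1])<60)&(P[...,2]>28)&(P[...,2]<110)
for v in np.unique(np.where(m)[0]):
    q=P[v][m[v]]; print(v,len(q),np.round(q.min(0)),np.round(q.max(0)))
K,R,t=cam("wrist"); print("camoff",(-R.T@t)-tc,R[2])
E
```

```text
[[301.92665858 203.34627579]
 [302.2629762  195.8572364 ]]
189 5 [513. -66.  94.] [528. -59.  99.]
190 6 [511. -84.  80.] [528. -61.  92.]
191 6 [ 512. -106.   63.] [529. -59.  90.]
192 6 [511. -98.  63.] [529. -64.  82.]
193 5 [512. -76.  71.] [528. -61.  79.]
194 5 [512. -68.  70.] [528. -62.  75.]
195 5 [513. -79.  60.] [528. -60.  71.]
196 5 [512. -78.  54.] [529. -68.  62.]
205 1 [490. -54.  32.] [490. -54.  32.]
206 1 [474. -51.  31.] [474. -51.  31.]
208 1 [488. -38.  28.] [488. -38.  28.]
209 2 [495. -29.  29.] [526. -24.  29.]
camoff [-66.94229722   4.60115378 201.90782875] [ 0.24477656 -0.01438096 -0.96947286]
```

The crop shows the bar end unmoved at (282,178) and the fingertips ending at row 242. That puts the tips at z≈54 while the state reads 18. Both cameras agree the real tips are ~36 mm above the reported TCP, so they passed over the bar. I'll go back and descend with force watching.

>>> {"op": "move_arm", "data": {
  "dp": [
    [0.1,0,0],
    [0.2,0,0],
    [0.3,0,0],
    [0.4,0,0],
    [0.4,0,0]
  ],
  "turn": [0,0,0,0,0]
}}

```text
time_s: 6.08
eef_pos: [436.6, -76.8, 17.3]
orientation: [180.0, -0.2, 176.4]
contact_force: [-0.7, 0.5, -0.7]
gripper_width: 0.5
gripper_force: 0.0
```

>>> {"op": "move_arm", "data": {
  "dp": [
    [0,0,0.03],
    [0,0,0.06],
    [0,0,0.09],
    [0,0,0.12],
    [0,0,0.14]
  ],
  "turn": [0,0,0,0,0]
}}

```text
time_s: 6.5
eef_pos: [440.2, -77.3, -10.8]
orientation: [180.0, -0.1, 176.5]
contact_force: [-0.0, 0.4, -0.9]
gripper_width: 0.6
gripper_force: 0.0
```

```bash
python3 - <<'E'
from h import *
print(state()["contact_force"])
tc=np.array(state()["eef_pos"]); print(tc)
c=cam("wrist"); w,d=snapshot("wrist"); P=cloud(d,c)
for v in range(228,262,3): print(v,np.round(P[v,268],0).tolist(),np.round(P[v,288],0).tolist())
c=cam("side"); w,d=snapshot("side"); P=cloud(d,c)
m=(d>0)&(abs(P[...,0]-tc[0])<15)&(abs(P[...,1]-tc[1])<40)&(P[...,2]>15)&(P[...,2]<80)
for v in np.unique(np.where(m)[0]):
    q=P[v][m[v]]; print(v,len(q),np.round(q.min(0)),np.round(q.max(0)))
E
```

```text
[-0.00651804  0.37756813 -0.87136464]
[440.16329791 -77.33317709 -10.80114781]
228 [429.0, -81.0, 11.0] [429.0, -71.0, 12.0]
231 [430.0, -81.0, 11.0] [431.0, -71.0, 12.0]
234 [432.0, -81.0, 12.0] [432.0, -71.0, 12.0]
237 [434.0, -82.0, 12.0] [434.0, -71.0, 13.0]
240 [435.0, -82.0, 12.0] [436.0, -71.0, 11.0]
243 [373.0, -73.0, 191.0] [432.0, -71.0, 27.0]
246 [432.0, -81.0, 30.0] [432.0, -71.0, 31.0]
249 [432.0, -81.0, 35.0] [432.0, -71.0, 36.0]
252 [432.0, -81.0, 38.0] [432.0, -72.0, 39.0]
255 [432.0, -81.0, 43.0] [433.0, -72.0, 42.0]
258 [432.0, -81.0, 46.0] [433.0, -72.0, 46.0]
261 [432.0, -80.0, 50.0] [433.0, -72.0, 49.0]
198 3 [441. -76.  54.] [450. -61.  65.]
199 6 [430. -88.  44.] [449. -53.  64.]
200 5 [433. -65.  53.] [448. -49.  62.]
201 5 [433. -65.  47.] [449. -56.  54.]
202 5 [433. -62.  45.] [448. -57.  48.]
203 5 [432. -66.  38.] [448. -55.  46.]
204 5 [432. -67.  34.] [448. -53.  42.]
205 5 [432. -71.  25.] [448. -64.  31.]
207 1 [435. -70.  17.] [435. -70.  17.]
208 2 [439. -66.  16.] [451. -63.  16.]
209 1 [435. -59.  16.] [435. -59.  16.]
210 3 [430. -50.  15.] [453. -49.  18.]
```

>>> {"op": "move_arm", "data": {
  "dp": [
    [0,0,0.01],
    [0,0,0.02],
    [0,0,0.03],
    [0,0,0.04],
    [0,0,0.04]
  ],
  "turn": [0,0,0,0,0]
}}

```text
time_s: 7.02
eef_pos: [440.1, -77.4, -17.9]
orientation: [180.0, -0.0, 176.5]
contact_force: [-0.5, -0.5, -0.4]
gripper_width: 0.3
gripper_force: 0.0
```

>>> {"op": "move_arm", "data": {
  "dp": [
    [-0.03,0,0],
    [-0.06,0,0],
    [-0.09,0,0],
    [-0.12,0,0],
    [-0.15,0,0]
  ],
  "turn": [0,0,0,0,0]
}}

```text
time_s: 7.43
eef_pos: [470.9, -79.5, -17.5]
orientation: [-180.0, -0.0, 176.5]
contact_force: [-0.9, -0.5, 0.1]
gripper_width: 0.5
gripper_force: 0.8
```

>>> {"op": "move_arm", "data": {
  "dp": [
    [-0.01,0,0],
    [-0.02,0,0],
    [-0.03,0,0],
    [-0.04,0,0],
    [-0.05,0,0]
  ],
  "turn": [0,0,0,0,0]
}}

```text
time_s: 7.85
eef_pos: [480.3, -79.9, -17.7]
orientation: [180.0, -0.0, 176.5]
contact_force: [-0.7, -0.2, 0.7]
gripper_width: 0.6
gripper_force: 0.5
```

```bash
python3 - <<'E'
from h import *
o=np.array([549,-48.7]);a=np.radians(-3.6);A=np.array([[np.cos(a),-np.sin(a)],[np.sin(a),np.cos(a)]])
tc=np.array(state()["eef_pos"]); print("tcp F",(tc[:2]-o)@A,tc[2],state()["contact_force"])
snapshot("top")
c=cam("wrist"); w,d=snapshot("wrist"); P=cloud(d,c); 
save("pics/c5.png",cv2.resize(w[150:300,180:480],(800,400)))
E
```

```text
tcp F [-66.61768732 -35.45452407] -17.655414346384088 [-0.67519756 -0.22176087  0.70271341]
```

View pics/c5.png

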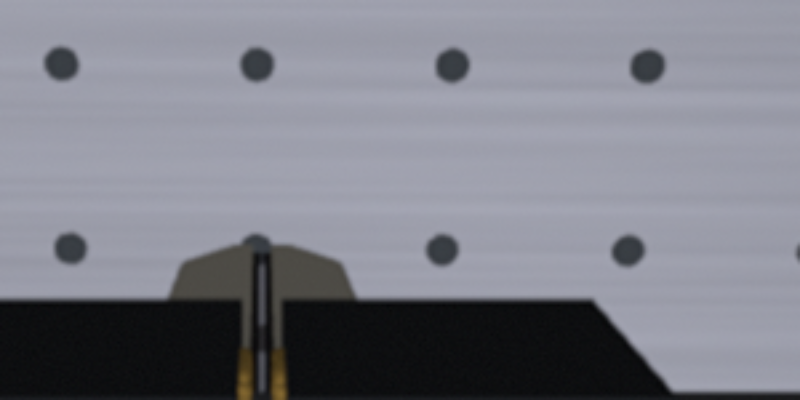

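The bar is now hidden ahead of the fingers, so it is being pushed with under 1 N of friction. Continuing.

>>> {"op": "move_arm", "data": {
  "dp": [
    [-0.03,0,0],
    [-0.06,0,0],
    [-0.09,0,0],
    [-0.12,0,0],
    [-0.14,0,0]
  ],
  "turn": [0,0,0,0,0]
}}

```text
time_s: 8.37
eef_pos: [509.3, -81.8, -17.4]
orientation: [-180.0, 0.0, 176.5]
contact_force: [-0.8, 0.1, -0.4]
gripper_width: 0.5
gripper_force: 0.5
```

>>> {"op": "move_arm", "data": {
  "dp": [
    [-0.015,0,0],
    [-0.03,0,0],
    [-0.045,0,0],
    [-0.06,0,0],
    [-0.075,0,0]
  ],
  "turn": [0,0,0,0,0]
}}

```text
time_s: 8.78
eef_pos: [523.4, -82.6, -17.6]
orientation: [180.0, -0.0, 176.5]
contact_force: [-1.2, -0.6, -0.9]
gripper_width: 0.7
gripper_force: 0.4
```

>>> {"op": "move_arm", "data": {
  "dp": [
    [-0.005,0,0],
    [-0.01,0,0],
    [-0.015,0,0],
    [-0.02,0,0],
    [-0.025,0,0]
  ],
  "turn": [0,0,0,0,0]
}}

```text
time_s: 9.2
eef_pos: [528.2, -82.9, -17.6]
orientation: [-180.0, -0.0, 176.5]
contact_force: [0.1, 0.0, 0.2]
gripper_width: 0.5
gripper_force: 0.4
```

```bash
python3 - <<'E'
from h import *
o=np.array([549,-48.7]);a=np.radians(-3.6);A=np.array([[np.cos(a),-np.sin(a)],[np.sin(a),np.cos(a)]])
tc=np.array(state()["eef_pos"]); print("tcp F",(tc[:2]-o)@A,tc[2],state()["contact_force"])
E
```

```text
tcp F [-18.61718884 -35.45088544] -17.57614670901033 [0.12155093 0.00764869 0.24536377]
```

>>> {"op": "move_arm", "data": {
  "dp": [
    [-0.006,0,0],
    [-0.012,0,0],
    [-0.018,0,0],
    [-0.024,0,0],
    [-0.03,0,0]
  ],
  "turn": [0,0,0,0,0]
}}

```text
time_s: 9.62
eef_pos: [534.3, -83.3, -17.6]
orientation: [-180.0, 0.0, 176.5]
contact_force: [-0.3, -0.2, -0.4]
gripper_width: 0.4
gripper_force: 0.4
```

>>> {"op": "move_arm", "data": {
  "dp": [
    [-0.003,0,0],
    [-0.006,0,0],
    [-0.009,0,0],
    [-0.012,0,0],
    [-0.015,0,0]
  ],
  "turn": [0,0,0,0,0]
}}

```text
time_s: 10.03
eef_pos: [537.2, -83.5, -17.6]
orientation: [180.0, -0.0, 176.5]
contact_force: [-1.5, 0.0, 0.2]
gripper_width: 0.2
gripper_force: 0.4
```

>>> {"op": "move_arm", "data": {
  "dp": [
    [-0.002,0,0],
    [-0.004,0,0],
    [-0.006,0,0],
    [-0.008,0,0],
    [-0.01,0,0]
  ],
  "turn": [0,0,0,0,0]
}}

```text
time_s: 10.45
eef_pos: [539.2, -83.6, -17.6]
orientation: [-180.0, 0.0, 176.5]
contact_force: [-0.8, -0.2, -0.2]
gripper_width: 0.2
gripper_force: 0.4
```

>>> {"op": "move_arm", "data": {
  "dp": [
    [-0.0015,0,0],
    [-0.003,0,0],
    [-0.0045,0,0],
    [-0.006,0,0],
    [-0.0075,0,0]
  ],
  "turn": [0,0,0,0,0]
}}

```text
time_s: 10.87
eef_pos: [540.7, -83.7, -17.5]
orientation: [-180.0, 0.0, 176.5]
contact_force: [0.4, -0.6, -0.5]
gripper_width: 0.5
gripper_force: 0.4
```

```bash
python3 - <<'E'
from h import *
c=cam("side"); w,d=snapshot("side"); u,v=proj([[560,-40,20]],c)[0].astype(int)
save("pics/s6.png",cv2.resize(w[v-38:v+37,u-50:u+50],(800,600),interpolation=cv2.INTER_CUBIC)); print(state()["contact_force"],u,v)
E
```

```text
[-0.08865847 -0.78901388 -0.17644342] 290 207
```

View pics/s6.png

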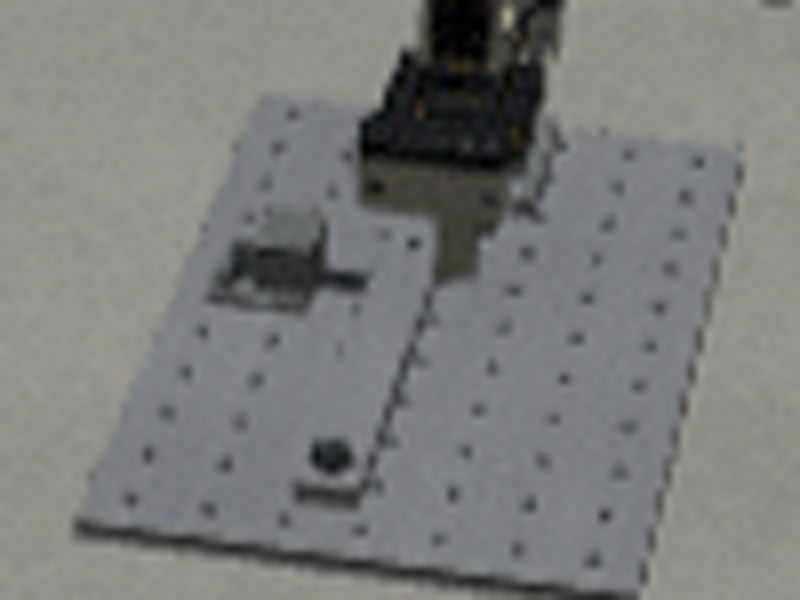

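The bar is almost home. Its -x edge runs (435,290)→(370,490), with the screw tip at (365,280) close to the bar. I keep creeping.

>>> {"op": "move_arm", "data": {
  "dp": [
    [-0.0015,0,0],
    [-0.003,0,0],
    [-0.0045,0,0],
    [-0.006,0,0],
    [-0.0075,0,0]
  ],
  "turn": [0,0,0,0,0]
}}

```text
time_s: 11.33
eef_pos: [542.2, -83.8, -17.6]
orientation: [-180.0, 0.0, 176.5]
contact_force: [-0.8, -0.3, -0.8]
gripper_width: 0.5
gripper_force: 0.4
```

>>> {"op": "move_arm", "data": {
  "dp": [
    [-0.0015,0,0],
    [-0.003,0,0],
    [-0.0045,0,0],
    [-0.006,0,0],
    [-0.0075,0,0]
  ],
  "turn": [0,0,0,0,0]
}}

```text
time_s: 11.75
eef_pos: [543.3, -83.9, -17.6]
orientation: [180.0, -0.0, 176.5]
contact_force: [-2.9, -0.8, 1.7]
gripper_width: 0.3
gripper_force: 1.8
```

>>> {"op": "move_arm", "data": {
  "dp": [
    [-0.0005,0,0],
    [-0.001,0,0],
    [-0.001,0,0],
    [-0.0015,0,0],
    [-0.0015,0,0]
  ],
  "turn": [0,0,0,0,0]
}}

```text
time_s: 12.17
eef_pos: [543.5, -83.9, -17.6]
orientation: [-180.0, -0.1, 176.5]
contact_force: [-5.9, -0.7, 4.6]
gripper_width: 0.7
gripper_force: 2.7
```

>>> {"op": "move_arm", "data": {
  "dp": [
    [0,0,0],
    [0,0,0],
    [0,0,0],
    [0,0,0],
    [0,0,0]
  ],
  "turn": [0,0,0,0,0]
}}

```text
time_s: 12.58
eef_pos: [543.5, -83.9, -17.6]
orientation: [-180.0, -0.1, 176.5]
contact_force: [-5.2, -0.9, 2.9]
gripper_width: 0.1
gripper_force: 2.7
```

>>> {"op": "move_arm", "data": {
  "dp": [
    [-0.0004,0,0],
    [-0.0008,0,0],
    [-0.0008,0,0],
    [-0.0008,0,0],
    [-0.0008,0,0]
  ],
  "turn": [0,0,0,0,0]
}}

```text
time_s: 13.0
eef_pos: [543.5, -83.9, -17.6]
orientation: [180.0, -0.1, 176.5]
contact_force: [-6.7, -1.3, 4.1]
gripper_width: 0.4
gripper_force: 3.0
```

>>> {"op": "move_arm", "data": {
  "dp": [
    [-0.0002,0,0],
    [-0.0002,0,0],
    [-0.0002,0,0],
    [-0.0002,0,0],
    [-0.0002,0,0]
  ],
  "turn": [0,0,0,0,0]
}}

```text
time_s: 13.42
eef_pos: [543.5, -83.9, -17.6]
orientation: [-180.0, -0.1, 176.5]
contact_force: [-5.9, -0.8, 3.3]
gripper_width: 0.6
gripper_force: 3.1
```

>>> {"op": "move_arm", "data": {
  "dp": [
    [-0.0005,0,0],
    [-0.0005,0,0],
    [-0.0005,0,0],
    [-0.0005,0,0],
    [-0.0005,0,0]
  ],
  "turn": [0,0,0,0,0]
}}

```text
time_s: 13.83
eef_pos: [543.5, -83.9, -17.6]
orientation: [-180.0, -0.1, 176.5]
contact_force: [-6.3, -0.6, 6.0]
gripper_width: 0.3
gripper_force: 3.3
```

Leaned at about 6.5–7 N. Backing off, up and over to the tab.

>>> {"op": "move_arm", "data": {
  "dp": [
    [0.02,0,0],
    [0.06,0,0],
    [0.11,0,0],
    [0.16,0,0],
    [0.2,0,0]
  ],
  "turn": [0,0,0,0,0]
}}

```text
time_s: 14.25
eef_pos: [503.5, -81.2, -17.7]
orientation: [180.0, 0.0, 176.5]
contact_force: [-0.4, -0.7, -0.9]
gripper_width: 0.4
gripper_force: 0.0
```

>>> {"op": "move_arm", "data": {
  "dp": [
    [0,0,-0.1],
    [0,0,-0.2],
    [0,0,-0.3],
    [0,0,-0.4],
    [0,0,-0.5]
  ],
  "turn": [0,0,0,0,0]
}}

```text
time_s: 14.67
eef_pos: [504.1, -81.3, 83.4]
orientation: [180.0, 0.0, 176.5]
contact_force: [0.1, -0.6, 0.4]
gripper_width: 0.5
gripper_force: 0.0
```

>>> {"op": "move_arm", "data": {
  "dp": [
    [-0.04,-0.16,0],
    [-0.08,-0.32,0],
    [-0.12,-0.48,0],
    [-0.16,-0.65,0],
    [-0.205,-0.82,0]
  ],
  "turn": [0.035,0.07,0.105,0.14,0.18]
}}

```text
time_s: 15.08
eef_pos: [535.2, -249.0, 82.7]
orientation: [180.0, 0.1, 143.8]
contact_force: [-0.4, -0.8, 0.3]
gripper_width: 0.5
gripper_force: 0.0
```

>>> {"op": "move_arm", "data": {
  "dp": [
    [0,0,0],
    [0,0,0],
    [0,0,0],
    [0,0,0],
    [0,0,0]
  ],
  "turn": [0.038,0.076,0.11,0.15,0.19]
}}

```text
time_s: 15.5
eef_pos: [534.9, -247.7, 82.4]
orientation: [180.0, 0.0, 109.6]
contact_force: [0.1, -0.6, 0.2]
gripper_width: 0.7
gripper_force: 0.0
```

>>> {"op": "move_arm", "data": {
  "dp": [
    [0,0,0],
    [0,0,0],
    [0,0,0],
    [0,0,0],
    [0,0,0]
  ],
  "turn": [0.035,0.07,0.1,0.13,0.13]
}}

```text
time_s: 15.92
eef_pos: [535.0, -247.5, 82.4]
orientation: [180.0, -0.0, 86.3]
contact_force: [-0.1, -0.3, 0.7]
gripper_width: 0.4
gripper_force: 0.0
```

```bash
python3 - <<'E'
from h import *
o=np.array([549,-48.7]);a=np.radians(-3.6);A=np.array([[np.cos(a),-np.sin(a)],[np.sin(a),np.cos(a)]])
tc=np.array(state()["eef_pos"]); print("tcp F",(tc[:2]-o)@A,tc[2],state()["contact_force"],state()["orientation"],state()["joint_positions"])
c=cam("wrist"); w,d=snapshot("wrist"); save("pics/w7.png",w); P=cloud(d,c)
F=(P[...,:2]-o)@A
m=(d>0)&(P[...,2]>44)&(P[...,2]<60)&(abs(F[...,0])<30)&(F[...,1]<-140)&(F[...,1]>-185)
print("tab",np.percentile(F[m],[1,99],axis=0),P[m][:,2].max(),m.sum())
E
```

```text
tcp F [  -1.47440253 -199.27603225] 82.44878539899936 [-0.06264006 -0.26276774  0.65129317] [ 1.79969005e+02 -3.14526832e-04  8.63161605e+01] [-2.98170763e+01  9.71540621e+00  9.34691826e+01  1.43135096e-02
  7.67877233e+01 -2.61365048e+01]
tab [[ -17.11651604 -171.47128386]
 [  12.62443979 -159.901704  ]] 53.56439481426717 856
```

View pics/w7.png

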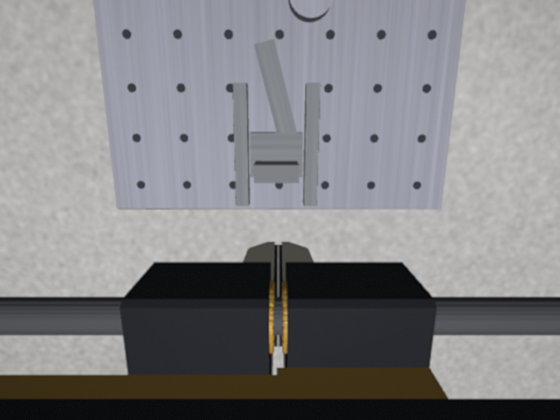

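The view shows the tab centred ahead of the fingers at (275,170), the nose tip at (263,42) and the bar's end at (310,5), right of the nose. Descending and pushing.

>>> {"op": "move_arm", "data": {
  "dp": [
    [0,0,0.12],
    [0,0,0.25],
    [0,0,0.37],
    [0,0,0.45],
    [0,0,0.45]
  ],
  "turn": [0,0,0,0,0]
}}

```text
time_s: 16.38
eef_pos: [531.8, -245.8, -12.0]
orientation: [-179.6, -0.2, 86.8]
contact_force: [-0.8, 1.1, -0.2]
gripper_width: 0.8
gripper_force: 0.0
```

>>> {"op": "move_arm", "data": {
  "dp": [
    [0.02,0,0],
    [0.045,0,0],
    [0.07,0,0],
    [0.095,0,0],
    [0.12,0,0]
  ],
  "turn": [0,0,0,0,0]
}}

```text
time_s: 16.8
eef_pos: [537.9, -223.9, -5.9]
orientation: [179.8, 0.1, 86.6]
contact_force: [1.5, -2.7, 2.0]
gripper_width: 0.8
gripper_force: 1.0
```

>>> {"op": "move_arm", "data": {
  "dp": [
    [0.025,0,0],
    [0.05,0,0],
    [0.075,0,0],
    [0.1,0,0],
    [0.11,0,0]
  ],
  "turn": [0,0,0,0,0]
}}

```text
time_s: 17.22
eef_pos: [537.9, -200.9, -7.6]
orientation: [-180.0, -0.0, 86.6]
contact_force: [1.5, -2.1, 0.0]
gripper_width: 0.6
gripper_force: 0.8
```

```bash
cat > t.py <<'E'
from h import *
o=np.array([549,-48.7]);a=np.radians(-3.6);A=np.array([[np.cos(a),-np.sin(a)],[np.sin(a),np.cos(a)]])
tc=np.array(state()["eef_pos"]); print("tcp F",(tc[:2]-o)@A,tc[2],state()["contact_force"])
c=cam("wrist"); w,d=snapshot("wrist"); P=cloud(d,c)
F=(P[...,:2]-o)@A
m=(d>0)&(P[...,2]>46)&(P[...,2]<60)&(abs(F[...,0])<30)&(F[...,1]>(tc[:2]-o)@A[:,1]+9)&(F[...,1]<-60)
print("tab",np.percentile(F[m],[1,99],axis=0),m.sum())
E
python3 t.py
```

```text
tcp F [  -1.53702647 -152.59072333] -7.594184100083355 [ 1.54964782 -2.14637344  0.01776403]
tab [[ -16.65269587 -143.39854535]
 [  12.82805202 -130.68182715]] 2249
```

>>> {"op": "move_arm", "data": {
  "dp": [
    [0.007,0,0],
    [0.014,0,0],
    [0.02,0,0],
    [0.025,0,0],
    [0.03,0,0]
  ],
  "turn": [0,0,0,0,0]
}}

```text
time_s: 17.68
eef_pos: [538.0, -195.7, -7.8]
orientation: [-180.0, -0.0, 86.6]
contact_force: [-0.1, -1.5, -1.0]
gripper_width: -0.0
gripper_force: 0.8
```

>>> {"op": "move_arm", "data": {
  "dp": [
    [0.004,0,0],
    [0.008,0,0],
    [0.012,0,0],
    [0.016,0,0],
    [0.02,0,0]
  ],
  "turn": [0,0,0,0,0]
}}

```text
time_s: 18.1
eef_pos: [538.3, -191.6, -7.7]
orientation: [-180.0, -0.0, 86.6]
contact_force: [0.3, -1.1, -1.4]
gripper_width: 0.1
gripper_force: 0.8
```

>>> {"op": "move_arm", "data": {
  "dp": [
    [0.004,0,0],
    [0.008,0,0],
    [0.012,0,0],
    [0.016,0,0],
    [0.02,0,0]
  ],
  "turn": [0,0,0,0,0]
}}

```text
time_s: 18.52
eef_pos: [538.7, -187.7, -7.6]
orientation: [-180.0, 0.0, 86.6]
contact_force: [-1.6, -3.1, -1.6]
gripper_width: 1.0
gripper_force: 0.8
```

>>> {"op": "move_arm", "data": {
  "dp": [
    [0.004,0,0],
    [0.008,0,0],
    [0.012,0,0],
    [0.016,0,0],
    [0.02,0,0]
  ],
  "turn": [0,0,0,0,0]
}}

```text
time_s: 18.93
eef_pos: [538.9, -183.7, -7.6]
orientation: [-180.0, -0.0, 86.6]
contact_force: [-1.0, -1.3, -1.7]
gripper_width: 0.5
gripper_force: 0.8
```

>>> {"op": "move_arm", "data": {
  "dp": [
    [0.003,0,0],
    [0.006,0,0],
    [0.009,0,0],
    [0.012,0,0],
    [0.015,0,0]
  ],
  "turn": [0,0,0,0,0]
}}

```text
time_s: 19.35
eef_pos: [539.2, -180.7, -7.5]
orientation: [180.0, 0.0, 86.6]
contact_force: [-0.3, -2.1, -1.5]
gripper_width: 0.4
gripper_force: 0.8
```

```bash
python3 t.py; python3 - <<'E'
from h import *
w,d=snapshot("wrist"); save("pics/w8.png",w)
E
```

```text
tcp F [  -1.52818522 -132.37737623] -7.538491627528628 [-0.31565329 -2.10142109 -1.54719336]
tab [[ -16.59740281 -123.17111509]
 [  12.92772234 -110.52290796]] 2288
```

View pics/w8.png

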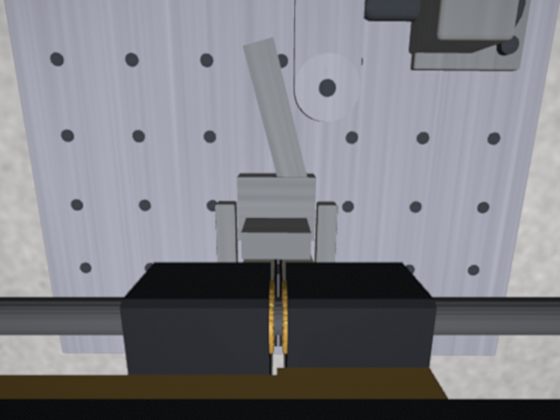

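The view shows the nose at (260,42)–(305,175) beside the bar's end at (327,88), with about 10 px ≈ 4 mm of gap left. That is roughly 15 mm of travel.

>>> {"op": "move_arm", "data": {
  "dp": [
    [0.005,0,0],
    [0.011,0,0],
    [0.017,0,0],
    [0.023,0,0],
    [0.028,0,0]
  ],
  "turn": [0,0,0,0,0]
}}

```text
time_s: 19.87
eef_pos: [539.6, -175.1, -7.5]
orientation: [180.0, 0.0, 86.6]
contact_force: [-0.1, -1.7, -0.6]
gripper_width: 0.7
gripper_force: 0.8
```

>>> {"op": "move_arm", "data": {
  "dp": [
    [0.003,0,0],
    [0.006,0,0],
    [0.009,0,0],
    [0.012,0,0],
    [0.015,0,0]
  ],
  "turn": [0,0,0,0,0]
}}

```text
time_s: 20.28
eef_pos: [539.8, -172.2, -7.5]
orientation: [180.0, 0.0, 86.6]
contact_force: [1.4, -1.8, -0.7]
gripper_width: 0.5
gripper_force: 0.8
```

>>> {"op": "move_arm", "data": {
  "dp": [
    [0.002,0,0],
    [0.004,0,0],
    [0.006,0,0],
    [0.008,0,0],
    [0.01,0,0]
  ],
  "turn": [0,0,0,0,0]
}}

```text
time_s: 20.7
eef_pos: [539.9, -170.2, -7.5]
orientation: [180.0, 0.0, 86.6]
contact_force: [0.6, -1.6, -0.3]
gripper_width: 0.3
gripper_force: 0.8
```

>>> {"op": "move_arm", "data": {
  "dp": [
    [0.0015,0,0],
    [0.003,0,0],
    [0.0045,0,0],
    [0.006,0,0],
    [0.0075,0,0]
  ],
  "turn": [0,0,0,0,0]
}}

```text
time_s: 21.12
eef_pos: [540.0, -168.7, -7.5]
orientation: [180.0, 0.0, 86.6]
contact_force: [0.7, -1.3, -0.7]
gripper_width: 0.4
gripper_force: 0.8
```

>>> {"op": "move_arm", "data": {
  "dp": [
    [0.0015,0,0],
    [0.003,0,0],
    [0.0045,0,0],
    [0.006,0,0],
    [0.0075,0,0]
  ],
  "turn": [0,0,0,0,0]
}}

```text
time_s: 21.53
eef_pos: [540.0, -167.2, -7.5]
orientation: [180.0, 0.0, 86.6]
contact_force: [1.1, -1.6, 0.7]
gripper_width: 0.3
gripper_force: 0.8
```

>>> {"op": "move_arm", "data": {
  "dp": [
    [0.0015,0,0],
    [0.003,0,0],
    [0.0045,0,0],
    [0.006,0,0],
    [0.0075,0,0]
  ],
  "turn": [0,0,0,0,0]
}}

```text
time_s: 21.95
eef_pos: [540.1, -166.0, -7.5]
orientation: [180.0, 0.0, 86.6]
contact_force: [0.4, -4.4, 0.0]
gripper_width: 0.1
gripper_force: 1.9
```

>>> {"op": "move_arm", "data": {
  "dp": [
    [0.0015,0,0],
    [0.003,0,0],
    [0.0045,0,0],
    [0.006,0,0],
    [0.0075,0,0]
  ],
  "turn": [0,0,0,0,0]
}}

```text
time_s: 22.37
eef_pos: [540.2, -164.8, -7.5]
orientation: [180.0, 0.1, 86.6]
contact_force: [0.8, -7.2, -0.6]
gripper_width: 0.7
gripper_force: 3.3
```

```bash
python3 t.py; python3 - <<'E'
from h import *
w,d=snapshot("wrist"); c=cam("wrist"); np.savez("w9.npz",r=w,d=d)
g=cv2.cvtColor(w,cv2.COLOR_RGB2GRAY)
for v in range(90,170,8): print(v,g[v,262:318:2].tolist())
E
```

```text
tcp F [  -1.53371078 -116.45916346] -7.469279191031013 [ 0.84241522 -7.20915515 -0.63906468]
tab [[ -16.63970942 -107.1158245 ]
 [  13.00345259  -94.61569867]] 2262
90 [145, 146, 145, 144, 144, 143, 145, 143, 141, 142, 142, 142, 153, 166, 165, 166, 123, 169, 170, 168, 166, 164, 165, 169, 169, 169, 170, 168]
98 [142, 145, 147, 146, 144, 144, 144, 146, 144, 141, 143, 143, 142, 158, 166, 168, 123, 170, 170, 169, 168, 165, 169, 174, 175, 176, 175, 176]
106 [139, 142, 145, 148, 147, 144, 144, 145, 146, 144, 141, 143, 144, 143, 161, 165, 114, 171, 171, 176, 179, 176, 174, 175, 176, 176, 176, 175]
114 [137, 138, 141, 146, 147, 146, 144, 144, 144, 146, 144, 141, 143, 145, 143, 157, 125, 174, 177, 178, 179, 175, 174, 174, 176, 174, 173, 170]
122 [157, 136, 138, 142, 146, 149, 147, 145, 144, 144, 147, 145, 142, 142, 144, 141, 130, 176, 177, 177, 178, 176, 172, 174, 176, 175, 176, 177]
130 [165, 161, 137, 137, 142, 147, 148, 147, 145, 145, 145, 147, 145, 142, 144, 144, 144, 168, 177, 177, 178, 175, 174, 175, 175, 175, 175, 174]
138 [164, 168, 163, 137, 138, 142, 147, 149, 149, 145, 145, 145, 146, 145, 142, 144, 145, 140, 148, 178, 177, 174, 173, 173, 175, 174, 174, 175]
146 [164, 168, 169, 165, 137, 138, 142, 147, 149, 149, 145, 145, 146, 146, 145, 142, 144, 145, 143, 162, 165, 168, 174, 174, 175, 174, 174, 173]
154 [165, 168, 170, 171, 170, 139, 137, 142, 147, 149, 148, 145, 145, 144, 147, 144, 142, 144, 146, 144, 164, 169, 166, 167, 169, 170, 173, 174]
162 [164, 167, 170, 171, 173, 169, 140, 136, 141, 147, 149, 149, 145, 145, 144, 146, 144, 142, 145, 145, 144, 165, 165, 168, 170, 170, 173, 176]
```

>>> {"op": "move_arm", "data": {
  "dp": [
    [0,0,0],
    [0,0,0],
    [0,0,0],
    [0,0,0],
    [0,0,0]
  ],
  "turn": [0,0,0,0,0]
}}

```text
time_s: 22.88
eef_pos: [540.2, -164.8, -7.5]
orientation: [180.0, 0.0, 86.6]
contact_force: [0.8, -5.5, 0.2]
gripper_width: 0.8
gripper_force: 3.0
```

>>> {"op": "move_arm", "data": {
  "dp": [
    [0.0005,0,0],
    [0.001,0,0],
    [0.0015,0,0],
    [0.0015,0,0],
    [0.0015,0,0]
  ],
  "turn": [0,0,0,0,0]
}}

```text
time_s: 23.3
eef_pos: [540.2, -164.7, -7.5]
orientation: [180.0, 0.1, 86.6]
contact_force: [1.2, -7.2, -0.6]
gripper_width: 0.6
gripper_force: 3.4
```

```bash
python3 - <<'E'
from h import *
f=[]
for i in range(8): snapshot("side"); f.append(state()["contact_force"])
print(np.round(np.mean(f,0),2),state()["gripper_force"])
E
```

```text
[ 0.88 -6.83 -0.54] 3.361965729855001
```

Averaged 6.8 N. Now back off, lift, and check.

>>> {"op": "move_arm", "data": {
  "dp": [
    [-0.02,0,0],
    [-0.06,0,0],
    [-0.11,0,0],
    [-0.16,0,0],
    [-0.2,0,0]
  ],
  "turn": [0,0,0,0,0]
}}

```text
time_s: 24.12
eef_pos: [537.5, -205.0, -7.7]
orientation: [-180.0, -0.0, 86.5]
contact_force: [-0.2, 0.0, -0.4]
gripper_width: 0.3
gripper_force: 0.0
```

>>> {"op": "move_arm", "data": {
  "dp": [
    [0,0,-0.12],
    [0,0,-0.25],
    [0,0,-0.4],
    [0,0,-0.55],
    [0,0,-0.7]
  ],
  "turn": [0,0,0,0,0]
}}

```text
time_s: 24.53
eef_pos: [537.3, -204.4, 133.6]
orientation: [-180.0, -0.0, 86.5]
contact_force: [-0.4, -0.1, -0.2]
gripper_width: 0.2
gripper_force: 0.0
```

>>> {"op": "move_arm", "data": {
  "dp": [
    [0,0,0],
    [0,0,0],
    [0,0,0],
    [0,0,0],
    [0,0,0]
  ],
  "turn": [0,0,0,0,0]
}}

```text
time_s: 24.95
eef_pos: [536.6, -203.5, 130.5]
orientation: [-179.8, -0.1, 86.6]
contact_force: [0.1, -1.1, 0.2]
gripper_width: 0.3
gripper_force: 0.0
```

```bash
python3 t.py; python3 - <<'E'
from h import *
w,d=snapshot("wrist"); save("pics/w10.png",cv2.resize(w[:270,100:500],(800,540)))
E
```

```text
tcp F [  -2.64588737 -155.28757687] 130.53398476397103 [ 0.11278372 -1.08243735  0.23964643]
tab [[ -16.4050894  -106.92612281]
 [  12.58327359  -95.3149131 ]] 598
```

View pics/w10.png

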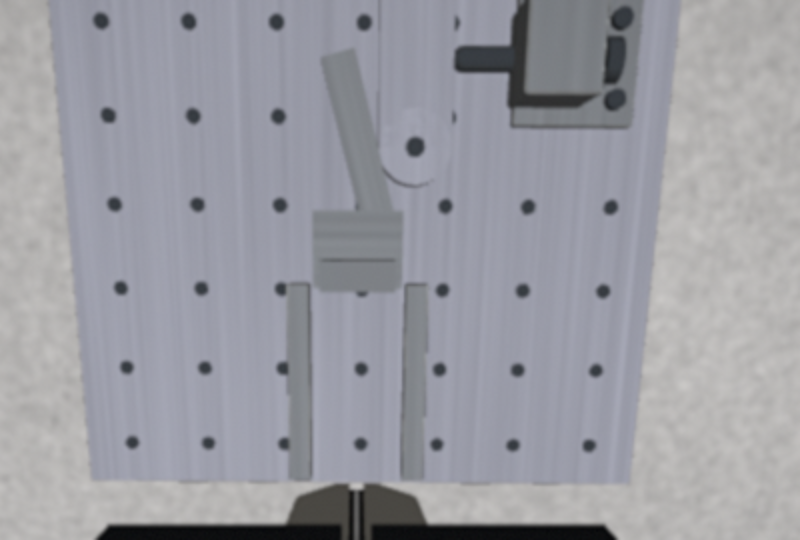

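The wedge nose (375,150) bears on the bar's end (415,147), the bar is against the screw tip (455,60), and the robot is clear. Handing in.

```bash
python3 -c "
from plant import *
print(hand_in())"
```

```text
the job is handed in; nothing more can be done
None
```

The lever blank is swung onto the stop screw (push about 6.5 N) and left clamped there by the wedge (about 6.8 N). The job was handed in at about 25 s with the robot clear; the hand-in returned no verdict, and the screw load itself couldn't be measured.

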